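Push the loaded soap-curing trays home

ROBOT

A 7-joint arm with a two-finger parallel gripper is mounted at the origin on the work surface. World frame = base frame: x ahead of the robot, y to its left, z up, the work surface at z = 0. Lengths are in m, angles in rad, forces in N, time in s.
With the tool pointing down it reaches from about 0.425 to 0.925 m from the base axis. Payload 6.8 kg.
Tool frame: the origin (TCP) lies on the centre line of the jaws, within the pads' length; the fingertips stand 25 mm ahead of it and the grasp point (between the pads) lies 6 mm ahead of it; z points along the fingers, y is the line along which they close (so a half turn about z gives the same grasp; the last joint's range is limited). The gripper opens to 88 mm and grips with 3 to 60 N. Pads are 20 mm wide; open, the fingers measure 115 mm over their backs; the gripper's body (75 mm by 178 mm) begins 61 mm behind the grasp point.
Start: joints at [1.021, 0.477, 0.022, 1.555, -0.011, 1.109, -0.083], TCP at [0.289, -0.61, 0.248] pointing down, gripper open.
Joint ranges: [-2.96, 2.96], [-0.34, 2.1], [-1.41, 1.46], [0.24, 2.44], [-1.37, 4.51], [0.17, 1.92], [-2.96, 2.96]. Speed limits (rad/s): [2.39, 2.39, 3.14, 3.14, 3.14, 3.14, 3.14].

INTERFACE

Orientations are given as a rotation vector (axis times angle).
In Python, from station import manip gives the robot as it stands.
- The arm moves only by the tool drive_tool, never from a script. Its argument "commands" is a list of rows, each a list of 5 numbers: the shift along the world's x, y, z in m, then the turn about the world's z in degrees, then the finger opening in m, from 0 to 0.0878. In form: [[tx, ty, tz, yaw, grip], ...]. A call has 1 to 20 rows; each row shifts and turns the commanded pose from where the row before left it; what a row does not reach is not made up. A row lasts 1/8 s, in which the tool goes at most 62.5 mm and 10.7 degrees, less where a joint would pass 70% of its speed; a pose out of reach is approached as far as the arm can. A call with a gripper value outside its range is refused whole. The fingers move at their own pace and stop on an object; "newtons" is the grip in N (left out, the last holds). Time passes only in rows, so rows that do not move let the fingers close. It gives the time, the measured TCP pose, the force, the opening and the grip force at its end, in the units of the state.
- manip.read_state(): the state, without advancing time (a new reading comes with each control period).
- manip.grab_frame(name): name is "scene" or "top" or "wrist"; returns a dict with "image" (400x640x3 uint8, red, green, blue), "fx", "fy", "cx", "cy" (pixels), "R" (3x3) and "t" (3): a world point X has camera coordinates R X + t. Camera axes: x right, y down, z forward; pixel columns grow to the right and rows downward; lengths in m; the calibration is good to about 2 mm. The wrist camera is an equidistant fisheye: a pixel r from the principal point sees the ray r / f radians off the axis. A picture is of the moment at which its call begins. There is no depth.
- manip.hand_in(): hands the job in; it is judged then, once.
The state is a dict: "time_s": time; "qpos": joint angles; "joint_vel": joint speeds; "effort": joint torques, N m; "tool_pos": TCP position; "tool_rot": TCP orientation; "force": force on the tool from outside, world axes, zero at the start; "torque": the same for the moment, N m; "gripper_width": finger opening in m; "grasp_force": force on a finger pad.
Only numpy, scipy, OpenCV 4.12 (cv2) and the standard library are available. Lean on these libraries where they do the work, as an engineer would, in place of code of your own. Each camera call takes 0.05 s, during which the arm holds its last target. There are 200 camera calls.

TASK

Fresh soap bars are standing on edge in two of the three trays pulled out of the curing rack. Using only the fingertips, push those two loaded trays fully home, flush with the front of the rack, gently enough that no bar topples; the soap is still soft, so do not touch the bars. Leave the empty tray standing out for the next batch, and do not disturb the things around the rack.

Things in the scene. Friction and masses are not known exactly. Their poses are not given: they have to be found in the camera images.
- rack: Base board of the soap curing rack, plywood 290 x 630 x 18 mm, fixed to the table. Origin: centre of its underside, on the table; +x points from the rack's front to its back, +y along the row of three bays, z up. The board's front edge lies 15 mm in front of the bays.
- bay_a: Fixed plywood bay of the rack, 260 deep (x) x 190 wide (y) x 108 mm high with its slatted deck, for the tray loaded with three soap bars; the three bays look alike, stand side by side on the base board about 205 mm apart, and which stands where changes. Origin: centre of its underside (on the base board, 18 mm above the table); its open front is at local x = -130 mm, +x points into the bay (the way a tray is pushed home); its deck's top is 126 mm above the table.
- bay_b: Fixed plywood bay of the rack, 260 deep (x) x 190 wide (y) x 108 mm high with its slatted deck, for the tray loaded with three soap bars; the three bays look alike, stand side by side on the base board about 205 mm apart, and which stands where changes. Origin: centre of its underside (on the base board, 18 mm above the table); its open front is at local x = -130 mm, +x points into the bay (the way a tray is pushed home); its deck's top is 126 mm above the table.
- bay_empty: Fixed plywood bay of the rack, 260 deep (x) x 190 wide (y) x 108 mm high with its slatted deck, for the tray which has nothing in it; the three bays look alike, stand side by side on the base board about 205 mm apart, and which stands where changes. Origin: centre of its underside (on the base board, 18 mm above the table); its open front is at local x = -130 mm, +x points into the bay (the way a tray is pushed home); its deck's top is 126 mm above the table.
- tray_a (a joint): How far the loaded slatted wooden tray in bay_a stands out of the bay, in m: 0 = fully home against its stop, its front flush with the bay's front edges; it comes out to 0.15 at most, towards the bay's -x. It slides with about 2.5 N of friction and stays where it is left; it does not spring back.
- tray_a_front (a point): Middle of the outer face of the loaded tray's front board, moving with the tray. The board is 152 wide x 45 high x 12 mm thick, upright, and faces the bay's -x; this point is 22 mm above the board's lower edge, 52 mm above the table. A thumb cut-out 52 mm wide takes the middle of the top edge down to 63 mm above the table; elsewhere the top edge is at 75 mm. Axes as the bay's.
- tray_b (a joint): How far the loaded slatted wooden tray in bay_b stands out of the bay, in m: 0 = fully home against its stop, its front flush with the bay's front edges; it comes out to 0.15 at most, towards the bay's -x. It slides with about 2.5 N of friction and stays where it is left; it does not spring back.
- tray_b_front (a point): Middle of the outer face of the loaded tray's front board, moving with the tray. The board is 152 wide x 45 high x 12 mm thick, upright, and faces the bay's -x; this point is 22 mm above the board's lower edge, 52 mm above the table. A thumb cut-out 52 mm wide takes the middle of the top edge down to 63 mm above the table; elsewhere the top edge is at 75 mm. Axes as the bay's.
- tray_empty (a joint): How far the empty slatted wooden tray in bay_empty stands out of the bay, in m: 0 = fully home against its stop, its front flush with the bay's front edges; it comes out to 0.15 at most, towards the bay's -x. It slides with about 2.5 N of friction and stays where it is left; it does not spring back.
- tray_empty_front (a point): Middle of the outer face of the empty tray's front board, moving with the tray. The board is 152 wide x 45 high x 12 mm thick, upright, and faces the bay's -x; this point is 22 mm above the board's lower edge, 52 mm above the table. A thumb cut-out 52 mm wide takes the middle of the top edge down to 63 mm above the table; elsewhere the top edge is at 75 mm. Axes as the bay's.
- bar_a0: Soft fresh soap bar, cream, standing on its long edge in tray_a: 25 thick (x) x 85 long (y) x 55 mm high (z), about 110 g, loose. Origin: centre of its underside, which rests on the tray floor 38 mm above the table. It stays standing while the tray is pushed steadily at 0.06 m/s and may topple when the tray is pushed or stopped at 0.15 m/s or faster.
- bar_a1: Soft fresh soap bar, cream, standing on its long edge in tray_a: 25 thick (x) x 85 long (y) x 55 mm high (z), about 110 g, loose. Origin: centre of its underside, which rests on the tray floor 38 mm above the table. It stays standing while the tray is pushed steadily at 0.06 m/s and may topple when the tray is pushed or stopped at 0.15 m/s or faster.
- bar_a2: Soft fresh soap bar, cream, standing on its long edge in tray_a: 25 thick (x) x 85 long (y) x 55 mm high (z), about 110 g, loose. Origin: centre of its underside, which rests on the tray floor 38 mm above the table. It stays standing while the tray is pushed steadily at 0.06 m/s and may topple when the tray is pushed or stopped at 0.15 m/s or faster.
- bar_b0: Soft fresh soap bar, cream, standing on its long edge in tray_b: 25 thick (x) x 85 long (y) x 55 mm high (z), about 110 g, loose. Origin: centre of its underside, which rests on the tray floor 38 mm above the table. It stays standing while the tray is pushed steadily at 0.06 m/s and may topple when the tray is pushed or stopped at 0.15 m/s or faster.
- bar_b1: Soft fresh soap bar, cream, standing on its long edge in tray_b: 25 thick (x) x 85 long (y) x 55 mm high (z), about 110 g, loose. Origin: centre of its underside, which rests on the tray floor 38 mm above the table. It stays standing while the tray is pushed steadily at 0.06 m/s and may topple when the tray is pushed or stopped at 0.15 m/s or faster.
- bar_b2: Soft fresh soap bar, cream, standing on its long edge in tray_b: 25 thick (x) x 85 long (y) x 55 mm high (z), about 110 g, loose. Origin: centre of its underside, which rests on the tray floor 38 mm above the table. It stays standing while the tray is pushed steadily at 0.06 m/s and may topple when the tray is pushed or stopped at 0.15 m/s or faster.
- pitcher: Bystander: steel pouring pitcher, 100 mm across the rim, 125 mm high, handle at its +y (out to 85 mm). Origin: centre of its underside.
- jar: Bystander: pigment jar with a white cap, 60 mm across, 62 mm high. Origin: centre of its underside.
- squeeze_bottle: Bystander: white squeeze bottle with a nozzle, 52 mm across, 150 mm high. Origin: centre of its underside.

How it is judged:
At the end, for the whole second after the job is handed in: Both loaded trays are home (standing out less than 5 mm), all six bars stand in them upright (within 0.2 rad) and at rest, the empty tray is within 15 mm of where it stood, and the pitcher, jar and squeeze bottle are within 20 mm of where they stood (value of joint each of tray_a, tray_b below 0.005 m and distance of tray_empty_front from where it was at the start of the episode below 0.015 m and angle between each of bar_a0, bar_a1, bar_a2, bar_b0, bar_b1, bar_b2's own z axis and vertical below 0.2 rad and height (world z) of bar_a0 between 0.03 and 0.048 m and linear speed of each of bar_a0, bar_a1, bar_a2, bar_b0, bar_b1, bar_b2 below 0.02 m/s and x of each of bar_a0, bar_a1, bar_a2 in the frame of bay_a above -0.13 m and height (world z) of bar_a1 between 0.03 and 0.048 m and height (world z) of bar_a2 between 0.03 and 0.048 m and height (world z) of bar_b0 between 0.03 and 0.048 m and x of each of bar_b0, bar_b1, bar_b2 in the frame of bay_b above -0.13 m and height (world z) of bar_b1 between 0.03 and 0.048 m and height (world z) of bar_b2 between 0.03 and 0.048 m and distance of each of pitcher, jar, squeeze_bottle from where it was at the start of the episode below 0.02 m); the robot touches nothing.
It fails at once if a soap bar was touched by the robot (contact force between any of the fingers, the arm and bar_a0 above 0.5 N or contact force between any of the fingers, the arm and bar_a1 above 0.5 N or contact force between any of the fingers, the arm and bar_a2 above 0.5 N or contact force between any of the fingers, the arm and bar_b0 above 0.5 N or contact force between any of the fingers, the arm and bar_b1 above 0.5 N or contact force between any of the fingers, the arm and bar_b2 above 0.5 N).
It fails at once if a soap bar toppled (leaned over by more than 0.5 rad) or was lifted off its tray (angle between any of bar_a0, bar_a1, bar_a2, bar_b0, bar_b1, bar_b2's own z axis and vertical above 0.5 rad or height (world z) of any of bar_a0, bar_a1, bar_a2, bar_b0, bar_b1, bar_b2 above 0.068 m).
It fails at once if the empty tray was moved by more than 15 mm (distance of tray_empty_front from where it was at the start of the episode above 0.015 m).
It fails at once if the pitcher, jar or squeeze bottle were moved by more than 20 mm or tipped (distance of any of pitcher, jar, squeeze_bottle from where it was at the start of the episode above 0.02 m or angle between any of pitcher, jar, squeeze_bottle's own z axis and vertical above 0.3 rad).
It fails at once if the robot pushed a tray with something other than its fingers (contact force between the arm and bay_a above 2 N or contact force between the arm and bay_b above 2 N or contact force between the arm and bay_empty above 2 N).
It also fails if it takes over 48 s, if anything falls off the work surface, if the arm or the gripper's body presses on something with over 40 N, if the wrist force passes 120 N, or if a joint passes its speed limit or range.

## Working session

There is one attempt and no reset: what is moved stays moved. The work goes in short steps, Python scripts to look and compute and a tool call to move; the robot and the scene stay as the last step left them, time stands still between calls to the robot, and variables do not carry over. Pictures are saved under pics/ and viewed, at most 10 in all, crops included, and the job is handed in when it is done.

Besides the shell and the picture viewer there is one more tool, called after ">>>" as name(argument=value, ...) on one line, values as JSON. drive_tool: Moves the arm, as the interface text tells. Its arguments: {"type":"object","properties":{"commands":{"type":"array","items":{"type":"array","items":{"type":"number"}}},"newtons":{"type":"number"}},"required":["commands"]}

```bash
mkdir -p pics
python3 - <<'E'
from station import manip
import cv2,pickle
for n in("top","scene"):
    f=manip.grab_frame(n);pickle.dump(f,open(n+".pkl","wb"));cv2.imwrite(f"pics/{n}0.png",f["image"][:,:,::-1])
    print(n,f["fx"],f["cx"],f["cy"],f["R"],f["t"])
s=manip.read_state();print(s["time_s"],s["tool_pos"],s["tool_rot"],s["force"])
E
```

```text
top 467.0032094147711 330.27548088381604 191.75477565555136 [[ 0.01185439 -0.99992566 -0.00285308]
 [-0.99182271 -0.01139563 -0.1271135 ]
 [ 0.12707154  0.0043366  -0.99188407]] [-0.01761937  0.59624471  1.20685992]
scene 382.04831669397066 315.22144841935716 204.16336691471273 [[ 6.87119056e-01  7.26544823e-01 -1.55551993e-04]
 [ 6.26405683e-01 -5.92522380e-01 -5.06491016e-01]
 [-3.68080593e-01  3.47922190e-01 -8.62245224e-01]] [-0.40308727 -0.35092704  1.35596486]
0.1 [ 0.28837196 -0.60975103  0.24678981] [-3.06374314e+00 -6.87995866e-01  7.62731664e-04] [-0.15163343 -0.53017977 -0.98712901]
```

View pics/top0.png

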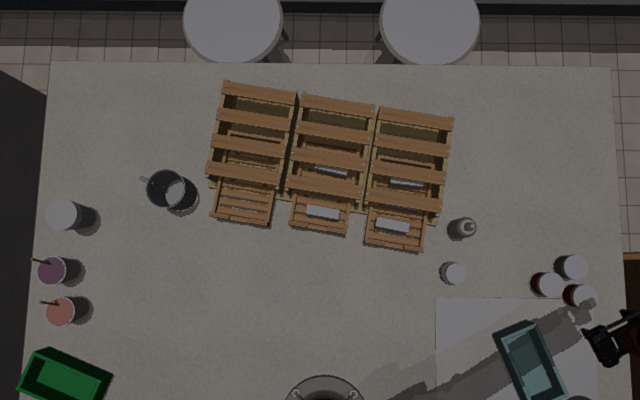

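View pics/scene0.png

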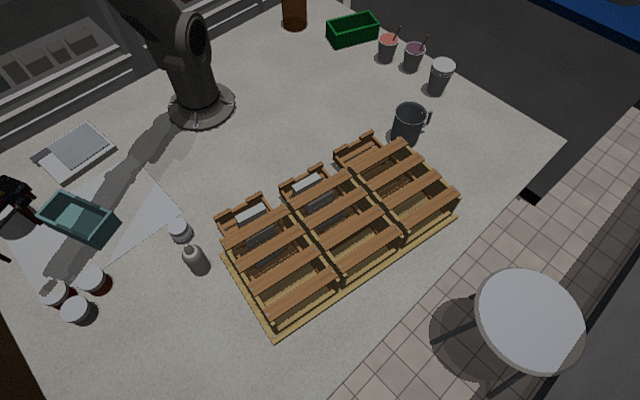

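The top view shows the empty tray at left (front around (240,220)). The loaded trays are in the middle (front around (318,228)) and at right (front around (393,244)). The jar is at (453,272), the bottle at (462,228) and the pitcher at (168,188). Next I'll zoom in on the tray fronts.

Run:
```python
import cv2,pickle
f=pickle.load(open("top.pkl","rb"))
c=f["image"][160:290,280:480,::-1]
c=cv2.convertScaleAbs(cv2.resize(c,None,fx=4,fy=4,interpolation=cv2.INTER_CUBIC),alpha=1.6)
cv2.imwrite("pics/crop.png",c)
```

```text
(no output)
```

View pics/crop.png

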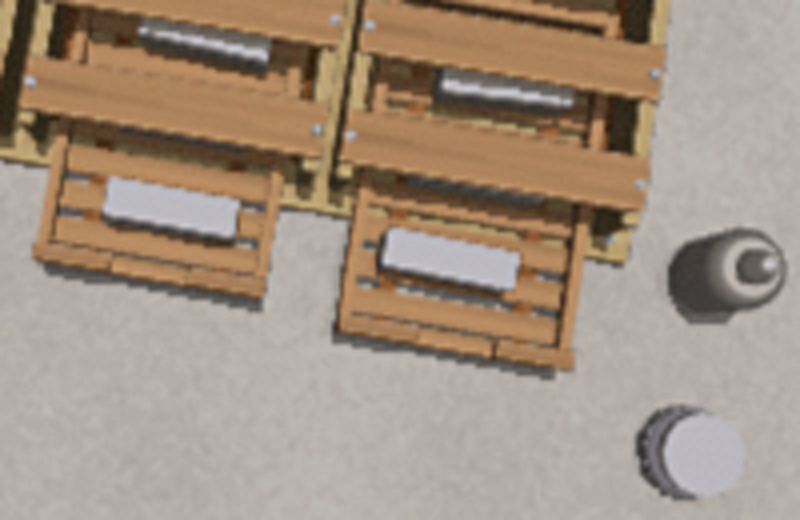

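The zoom gives the front boards' outer top edges in crop pixels: right tray (337,332)–(572,370), middle tray (36,258)–(262,297). The front deck slats run (343,160)–(642,208) and (22,108)–(320,155).

```bash
cat > h.py <<'E'
import pickle,numpy as np
f=pickle.load(open("top.pkl","rb"));R,t=f["R"],f["t"]
def P(u,v,z,crop=True):
    if crop:u,v=280+(u-1.5)/4,160+(v-1.5)/4
    d=R.T@[(u-f["cx"])/f["fx"],(v-f["cy"])/f["fy"],1];c=-R.T@t
    return (c+d*(z-c[2])/d[2])[:2]
E
python3 - <<'E'
from h import *
for n,a,b,z in[("R",(337,332),(572,370),.075),("M",(36,258),(262,297),.075),("Rdeck",(343,160),(642,208),.126),("Mdeck",(22,108),(320,155),.126)]:
    a,b=P(*a,z),P(*b,z);d=b-a
    print(n,a,b,"mid",(a+b)/2,"len",np.hypot(*d),"push dir deg",np.degrees(np.arctan2(d[0],-d[1])), np.hypot(*((a+b)/2)))
print("emptyL",P(211,218,.075,0),P(269,226,.075,0))
print("jar",P(705,455,.062),"bottle",P(760,262,.15),"pitcher",P(165,187,.125,0))
E
```

```text
R [ 0.4618995  -0.09803522] [ 0.4396466  -0.24742018] mid [ 0.45077305 -0.1727277 ] len 0.15103330517625066 push dir deg -8.472671968800134 0.48273305514145876
M [0.50678408 0.09496263] [ 0.48357312 -0.05006125] mid [0.4951786  0.02245069] len 0.14686958052274726 push dir deg -9.093026977967698 0.4956872769355702
Rdeck [ 0.56653888 -0.09796228] [ 0.53895392 -0.28191542] mid [ 0.5527464  -0.18993885] len 0.18600990642613338 push dir deg -8.528324700891972 0.5844701419061781
Mdeck [0.59667738 0.10107253] [ 0.5694822  -0.08375182] mid [0.58307979 0.00866036] len 0.18681440053748416 push dir deg -8.370475664007198 0.5831441000487193
emptyL [0.52017489 0.29480306] [0.50139527 0.14515473]
jar [ 0.38681644 -0.33410862] bottle [ 0.50517166 -0.34651147] pitcher [0.59245624 0.39957007]
```

>>> drive_tool(commands=[[0.0078,0.0277,0,-2.1,0.0878],[0.0078,0.0277,0,-2.1,0.0878],[0.0078,0.0277,0,-2.1,0.0878],[0.0078,0.0277,0,-2.1,0.0878],[0.0078,0.0277,0,-2.1,0.0878],[0.0078,0.0277,0,-2.1,0.0878],[0.0078,0.0277,0,-2.1,0.0878],[0.0078,0.0277,0,-2.1,0.0878],[0.0078,0.0277,0,-2.1,0.0878],[0.0078,0.0277,0,-2.1,0.0878],[0.0078,0.0277,0,-2.1,0.0878],[0.0078,0.0277,0,-2.1,0.0878],[0.0078,0.0277,0,-2.1,0.0878],[0.0078,0.0277,0,-2.1,0.0878],[0.0078,0.0277,0,-2.1,0.0878],[0.0078,0.0277,0,-2.1,0.0878],[0,0,0,0,0.0878],[0,0,0,0,0.0878]])

```text
time_s: 2.35
tool_pos: [0.413, -0.1677, 0.2475]
tool_rot: [3.133, -0.227, -0.001]
force: [-0.4, 0.4, -0.3]
gripper_width: 0.0878
grasp_force: 0.0
```

>>> drive_tool(commands=[[0,0,-0.0165,0,0.0878],[0,0,-0.0165,0,0.0878],[0,0,-0.0165,0,0.0878],[0,0,-0.0165,0,0.0878],[0,0,-0.0165,0,0.0878],[0,0,-0.0165,0,0.0878],[0,0,-0.0165,0,0.0878],[0,0,-0.0165,0,0.0878],[0,0,-0.0165,0,0.0878],[0,0,-0.0155,0,0.0878],[0,0,0,0,0.0878],[0,0,0,0,0.0878]])

```text
time_s: 3.85
tool_pos: [0.4135, -0.1678, 0.084]
tool_rot: [3.133, -0.229, 0.0]
force: [-0.3, -0.5, 0.3]
gripper_width: 0.0879
grasp_force: 0.0
```

Run:
```python
from station import manip
import cv2
f=manip.grab_frame("top")
a=cv2.convertScaleAbs(cv2.resize(f["image"][160:290,280:480,::-1],None,fx=3,fy=3,interpolation=cv2.INTER_CUBIC),alpha=1.6)
f=manip.grab_frame("wrist")
b=cv2.resize(f["image"][:,:,::-1],(320,200))
b=cv2.copyMakeBorder(cv2.convertScaleAbs(b,alpha=1.5),0,0,140,140,cv2.BORDER_CONSTANT)
cv2.imwrite("pics/c1.png",cv2.vconcat([a,b]))
```

```text
(no output)
```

View pics/c1.png

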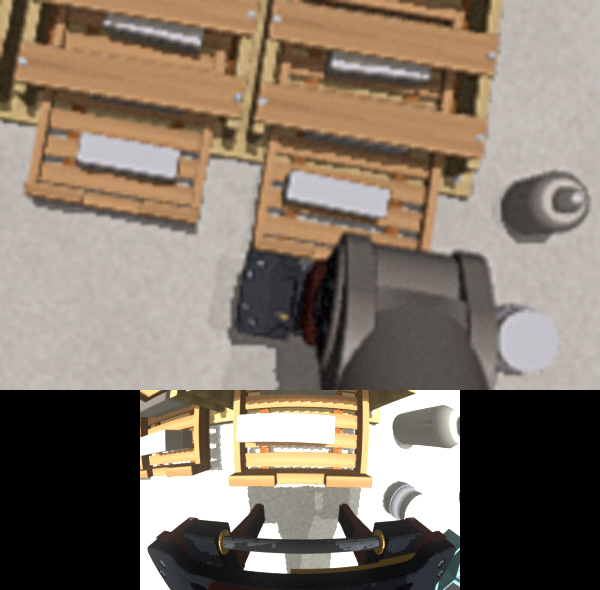

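The wrist view shows the open fingers on either side of the right tray's thumb cut-out, square to its front board. The jar and bottle are well clear to the right. I'll start a slow approach and push.

>>> drive_tool(commands=[[0.004,-0.0006,0,0,0.0878],[0.004,-0.0006,0,0,0.0878],[0.004,-0.0006,0,0,0.0878],[0.003,-0.0005,0,0,0.0878],[0.002,-0.0003,0,0,0.0878],[0.002,-0.0003,0,0,0.0878],[0.002,-0.0003,0,0,0.0878],[0.002,-0.0003,0,0,0.0878],[0.002,-0.0003,0,0,0.0878],[0.002,-0.0003,0,0,0.0878],[0.002,-0.0003,0,0,0.0878],[0.002,-0.0003,0,0,0.0878],[0.002,-0.0003,0,0,0.0878]])

```text
time_s: 5.58
tool_pos: [0.4462, -0.1721, 0.0835]
tool_rot: [-3.133, 0.227, 0.001]
force: [-2.5, -0.3, -1.1]
gripper_width: 0.088
grasp_force: 1.3
```

>>> drive_tool(commands=[[0.0025,-0.0004,0,0,0.0878],[0.003,-0.0004,0,0,0.0878],[0.0035,-0.0005,0,0,0.0878],[0.004,-0.0006,0,0,0.0878],[0.004,-0.0006,0,0,0.0878],[0.004,-0.0006,0,0,0.0878],[0.004,-0.0006,0,0,0.0878],[0.004,-0.0006,0,0,0.0878],[0.004,-0.0006,0,0,0.0878],[0.004,-0.0006,0,0,0.0878],[0.004,-0.0006,0,0,0.0878],[0.004,-0.0006,0,0,0.0878],[0.004,-0.0006,0,0,0.0878],[0.004,-0.0006,0,0,0.0878],[0.004,-0.0006,0,0,0.0878],[0.004,-0.0006,0,0,0.0878],[0.004,-0.0006,0,0,0.0878],[0.004,-0.0006,0,0,0.0878],[0.003,-0.0004,0,0,0.0878],[0.002,-0.0003,0,0,0.0878]])

```text
time_s: 8.07
tool_pos: [0.5207, -0.183, 0.0837]
tool_rot: [3.133, -0.227, 0.0]
force: [-2.5, -1.7, 1.0]
gripper_width: 0.0876
grasp_force: 1.3
```

Run:
```python
from station import manip
import cv2
f=manip.grab_frame("top")
a=cv2.convertScaleAbs(cv2.resize(f["image"][160:290,280:480,::-1],None,fx=3,fy=3,interpolation=cv2.INTER_CUBIC),alpha=1.6)
f=manip.grab_frame("wrist")
b=cv2.resize(f["image"][:200,120:520,::-1],(400,200))
b=cv2.copyMakeBorder(cv2.convertScaleAbs(b,alpha=1.),0,0,100,100,cv2.BORDER_CONSTANT)
cv2.imwrite("pics/c2.png",cv2.vconcat([a,b]))
```

```text
(no output)
```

View pics/c2.png

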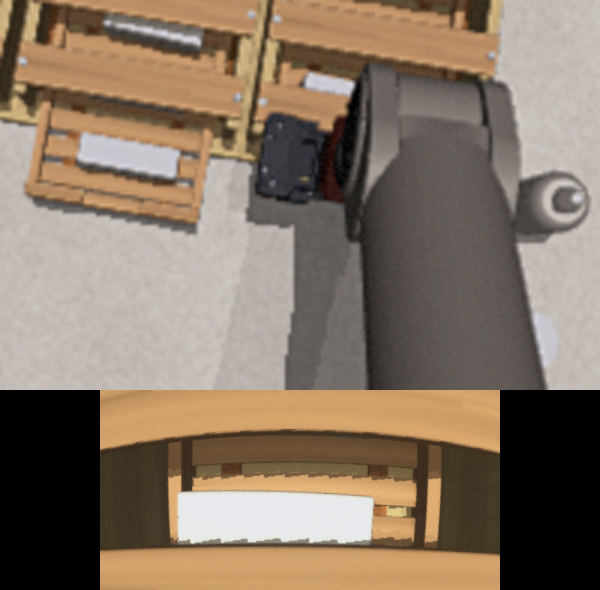

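The tray is moving steadily at 2.5 N and the visible bar is upright. I'll make the last 22 mm slow.

>>> drive_tool(commands=[[0.002,-0.0003,0,0,0.0878],[0.002,-0.0003,0,0,0.0878],[0.002,-0.0003,0,0,0.0878],[0.002,-0.0003,0,0,0.0878],[0.002,-0.0003,0,0,0.0878],[0.002,-0.0003,0,0,0.0878],[0.0015,-0.0002,0,0,0.0878],[0.0015,-0.0002,0,0,0.0878],[0.0015,-0.0002,0,0,0.0878],[0.0015,-0.0002,0,0,0.0878],[0.001,-0.0002,0,0,0.0878],[0.001,-0.0001,0,0,0.0878],[0.001,-0.0002,0,0,0.0878]])

```text
time_s: 9.8
tool_pos: [0.5306, -0.1848, 0.0824]
tool_rot: [-3.13, 0.235, 0.036]
force: [-32.8, 9.2, 29.7]
gripper_width: 0.0875
grasp_force: 17.3
```

Force rose to 33 N at x = 0.531, which is either the stop or some other contact. I'll back off and look.

>>> drive_tool(commands=[[-0.004,0.0006,0,0,0.0878],[-0.004,0.0006,0,0,0.0878],[-0.005,0.0008,0,0,0.0878],[-0.01,0.0015,0,0,0.0878],[-0.01,0.0015,0,0,0.0878],[-0.01,0.0015,0,0,0.0878],[-0.01,0.0015,0,0,0.0878]])

```text
time_s: 10.68
tool_pos: [0.4878, -0.178, 0.0838]
tool_rot: [3.133, -0.227, 0.0]
force: [-0.4, -0.5, -0.2]
gripper_width: 0.0878
grasp_force: 0.0
```

Run:
```python
from station import manip
import cv2
from h import *
print("board front corner R",P(625,262,.018), "between",P(318,208,.018))
f=manip.grab_frame("top")
a=cv2.convertScaleAbs(cv2.resize(f["image"][160:260,280:480,::-1],None,fx=3,fy=3,interpolation=cv2.INTER_CUBIC),alpha=1.6)
f=manip.grab_frame("wrist")
b=cv2.resize(f["image"][:290,20:620,::-1],(600,290))
cv2.imwrite("pics/c3.png",cv2.vconcat([a,b]))
```

```text
board front corner R [ 0.51198477 -0.29490534] between [ 0.54590859 -0.08891932]
```

View pics/c3.png

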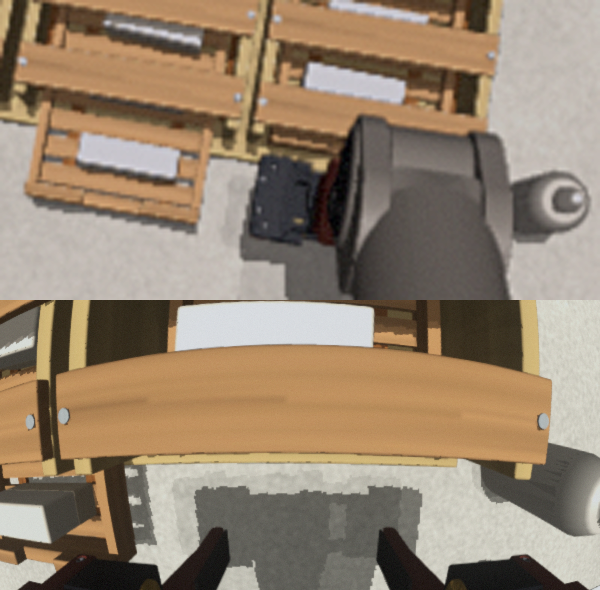

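The right tray has slid under its deck and its bars are upright. I'll back off further to see the front board, lift, and line up with the middle tray.

>>> drive_tool(commands=[[-0.012,0.0018,0,0,0.0878],[-0.012,0.0018,0,0,0.0878],[-0.012,0.0018,0,0,0.0878],[-0.012,0.0018,0,0,0.0878],[-0.012,0.0018,0,0,0.0878],[0,0,0,0,0.0878]])

```text
time_s: 11.52
tool_pos: [0.4273, -0.1691, 0.0836]
tool_rot: [3.133, -0.228, -0.001]
force: [-0.5, -0.6, -1.1]
gripper_width: 0.0878
grasp_force: 0.0
```

Run:
```python
from station import manip
import cv2,pickle
f=manip.grab_frame("wrist");pickle.dump(f,open("w.pkl","wb"))
cv2.imwrite("pics/w4.png",cv2.resize(f["image"][:200,130:530,::-1],None,fx=2,fy=2,interpolation=cv2.INTER_CUBIC))
print(f["fx"],f["R"],-f["R"].T@f["t"])
```

```text
309.70691628693146 [[-1.44566150e-01 -9.89495118e-01  2.00522842e-04]
 [-9.49108543e-01  1.38722934e-01  2.82752401e-01]
 [-2.79809938e-01  4.06861080e-02 -9.59192910e-01]] [ 0.50354976 -0.18111242  0.22090299]
```

View pics/w4.png

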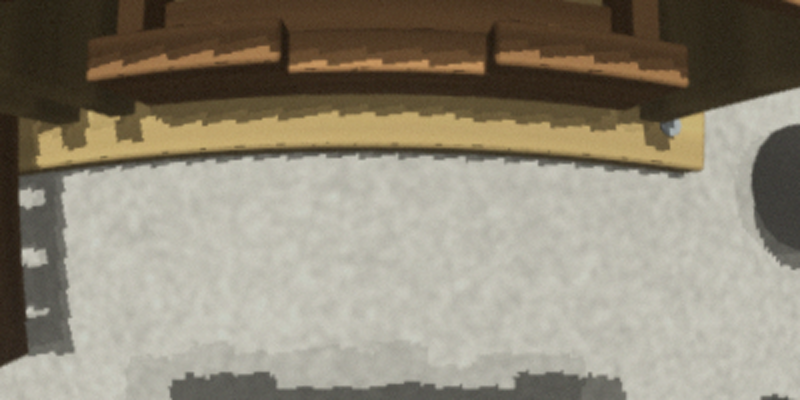

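The close view shows the front board's outer top edge at crop (88,81)–(688,84). The base board's front edge is at about (380,149).

Run:
```python
import pickle,numpy as np
f=pickle.load(open("w.pkl","rb"));R,t=f["R"],f["t"];c=-R.T@t
def W(u,v,z):
    u,v=130+(u-.5)/2,(v-.5)/2
    p=np.array([u-f["cx"],v-f["cy"]]);r=np.hypot(*p);th=r/f["fx"]
    d=R.T@np.r_[p/r*np.sin(th),np.cos(th)];return (c+d*(z-c[2])/d[2])[:2]
a=np.radians(-8.5);n=np.array([np.cos(a),np.sin(a)])
for q in[(88,81,.075),(280,61,.075),(497,64,.075),(688,84,.075),(388,73,.063),(140,161,.018),(380,149,.018),(620,161,.018)]:print(q,W(*q),W(*q)@n)
```

```text
(88, 81, 0.075) [ 0.55233256 -0.11288989] 0.5629518561560757
(280, 61, 0.075) [ 0.54467428 -0.16208642] 0.5626494012727573
(497, 64, 0.075) [ 0.5366598  -0.21221261] 0.5621320756765327
(688, 84, 0.075) [ 0.52998831 -0.26152548] 0.5628227715382913
(388, 73, 0.063) [ 0.54006735 -0.18697023] 0.5617711396690528
(140, 161, 0.018) [ 0.53742043 -0.10194386] 0.5465855893680572
(380, 149, 0.018) [ 0.5254646  -0.18238899] 0.5466516291150965
(620, 161, 0.018) [ 0.5135771  -0.26222867] 0.5466957676399034
```

The face is 15.8 mm behind the base board edge against a nominal 15, so the right tray is home. Now the middle tray.

>>> drive_tool(commands=[[0,0.0,0.017,0,0.0878],[0,0.0,0.017,0,0.0878],[0.0,0.0,0.016,0,0.0878],[0.0037,0.0196,0,0,0.0878],[0.0037,0.0196,0,0,0.0878],[0.0037,0.0196,0,0,0.0878],[0.0037,0.0196,0,0,0.0878],[0.0037,0.0196,0,0,0.0878],[0.0037,0.0196,0,0,0.0878],[0.0037,0.0196,0,0,0.0878],[0.0037,0.0196,0,0,0.0878],[0.0037,0.0196,0,0,0.0878],[0.0037,0.0196,0,0,0.0878],[0,0,0,0,0.0878],[0,0,-0.0165,0,0.0878],[0,0,-0.0165,0,0.0878],[0,0,-0.0165,0,0.0878],[0,0,0,0,0.0878]])

```text
time_s: 13.82
tool_pos: [0.4646, 0.0258, 0.0833]
tool_rot: [3.132, -0.228, -0.004]
force: [-0.2, 0.0, 0.3]
gripper_width: 0.0879
grasp_force: 0.0
```

Run:
```python
from station import manip
import cv2
f=manip.grab_frame("wrist")
cv2.imwrite("pics/w5.png",f["image"][:,:,::-1])
```

```text
(no output)
```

View pics/w5.png

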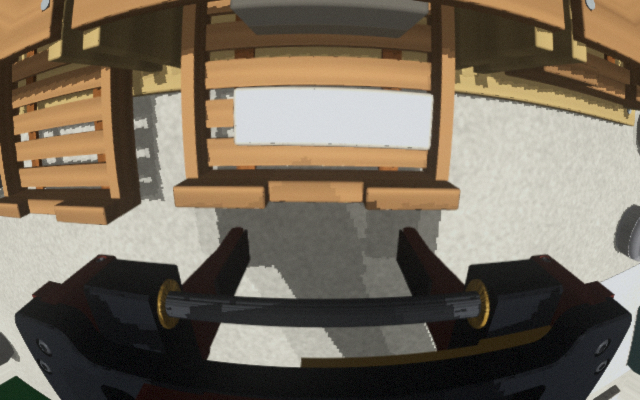

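The wrist view shows the fingers (tips at (240,232) and (408,232)) centred on the middle tray's cut-out, spanning (268–363,190). Now the slow approach and push.

>>> drive_tool(commands=[[0.004,-0.0006,0,0,0.0878],[0.004,-0.0006,0,0,0.0878],[0.003,-0.0004,0,0,0.0878],[0.002,-0.0003,0,0,0.0878],[0.002,-0.0003,0,0,0.0878],[0.002,-0.0003,0,0,0.0878],[0.002,-0.0003,0,0,0.0878],[0.002,-0.0003,0,0,0.0878],[0.002,-0.0003,0,0,0.0878],[0.002,-0.0003,0,0,0.0878],[0.002,-0.0003,0,0,0.0878],[0.0025,-0.0004,0,0,0.0878],[0.003,-0.0004,0,0,0.0878],[0.0035,-0.0005,0,0,0.0878],[0.004,-0.0006,0,0,0.0878],[0.004,-0.0006,0,0,0.0878],[0.004,-0.0006,0,0,0.0878],[0.004,-0.0006,0,0,0.0878],[0.004,-0.0006,0,0,0.0878],[0.004,-0.0006,0,0,0.0878]])

```text
time_s: 16.38
tool_pos: [0.5257, 0.0179, 0.0842]
tool_rot: [3.133, -0.227, -0.0]
force: [-2.9, -2.0, -1.2]
gripper_width: 0.088
grasp_force: 1.3
```

>>> drive_tool(commands=[[0.0035,-0.0005,0,0,0.0878],[0.003,-0.0004,0,0,0.0878],[0.003,-0.0004,0,0,0.0878],[0.003,-0.0004,0,0,0.0878],[0.003,-0.0004,0,0,0.0878],[0.0025,-0.0004,0,0,0.0878],[0.002,-0.0003,0,0,0.0878],[0.002,-0.0003,0,0,0.0878],[0.002,-0.0003,0,0,0.0878],[0.0015,-0.0002,0,0,0.0878],[0.0015,-0.0002,0,0,0.0878],[0.0015,-0.0002,0,0,0.0878],[0.0015,-0.0002,0,0,0.0878],[0.001,-0.0002,0,0,0.0878],[0.001,-0.0002,0,0,0.0878]])

```text
time_s: 18.25
tool_pos: [0.5575, 0.0135, 0.0842]
tool_rot: [-3.133, 0.227, -0.0]
force: [-1.7, -0.4, 1.1]
gripper_width: 0.0876
grasp_force: 1.3
```

>>> drive_tool(commands=[[0.001,-0.0001,0,0,0.0878],[0.001,-0.0002,0,0,0.0878],[0.001,-0.0001,0,0,0.0878],[0.001,-0.0002,0,0,0.0878],[0.001,-0.0002,0,0,0.0878]])

```text
time_s: 18.88
tool_pos: [0.5607, 0.013, 0.084]
tool_rot: [3.133, -0.227, -0.006]
force: [-9.7, 1.3, 7.1]
gripper_width: 0.0876
grasp_force: 4.8
```

Force is rising at the stop. I'll back off the same way, lift, and check.

>>> drive_tool(commands=[[-0.003,0.0004,0,0,0.0878],[-0.004,0.0006,0,0,0.0878],[-0.008,0.0012,0,0,0.0878],[-0.012,0.0018,0,0,0.0878],[-0.014,0.002,0,0,0.0878],[-0.014,0.002,0,0,0.0878],[-0.014,0.002,0,0,0.0878],[-0.014,0.002,0,0,0.0878],[-0.014,0.002,0,0,0.0878],[-0.008,0.001,0,0,0.0878],[0,0,0,0,0.0878]])

```text
time_s: 20.25
tool_pos: [0.457, 0.0276, 0.0842]
tool_rot: [3.133, -0.227, -0.0]
force: [0.1, -0.7, 0.5]
gripper_width: 0.0876
grasp_force: 0.0
```

Run:
```python
from station import manip
import cv2,pickle
f=manip.grab_frame("wrist");pickle.dump(f,open("w.pkl","wb"))
cv2.imwrite("pics/w6.png",cv2.resize(f["image"][:200,130:530,::-1],None,fx=2,fy=2,interpolation=cv2.INTER_CUBIC))
```

```text
(no output)
```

View pics/w6.png

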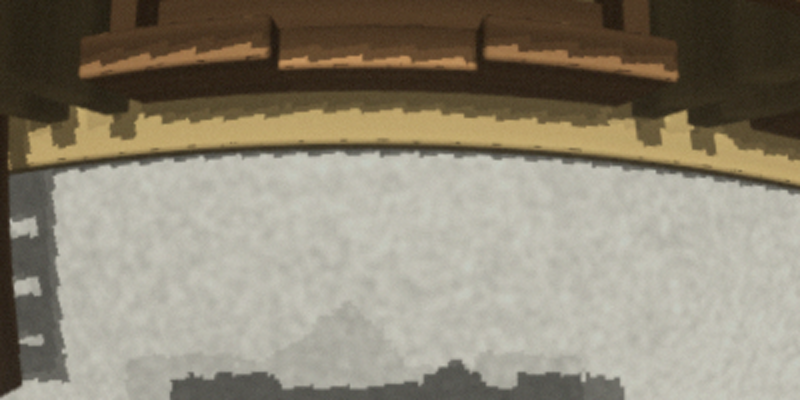

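The middle tray's outer top edge is at (80,78)–(678,81), and the base board edge is at about (380,146).

Run:
```python
import pickle,numpy as np
f=pickle.load(open("w.pkl","rb"));R,t=f["R"],f["t"];c=-R.T@t
def W(u,v,z):
    u,v=130+(u-.5)/2,(v-.5)/2
    p=np.array([u-f["cx"],v-f["cy"]]);r=np.hypot(*p);th=r/f["fx"]
    d=R.T@np.r_[p/r*np.sin(th),np.cos(th)];return (c+d*(z-c[2])/d[2])[:2]
a=np.radians(-8.5);n=np.array([np.cos(a),np.sin(a)])
for q in[(80,78,.075),(270,58,.075),(487,61,.075),(678,81,.075),(388,70,.063),(140,158,.018),(380,146,.018),(620,158,.018)]:print(q,W(*q)@n)
```

```text
(80, 78, 0.075) 0.5645619464965299
(270, 58, 0.075) 0.5640182738090113
(487, 61, 0.075) 0.5632221529760479
(678, 81, 0.075) 0.5636838572837323
(388, 70, 0.063) 0.563044853545916
(140, 158, 0.018) 0.5479924603069172
(380, 146, 0.018) 0.5480580281314552
(620, 158, 0.018) 0.5481975529954141
```

>>> drive_tool(commands=[[-0.002,0,0.02,0,0.0878],[0,0,0.02,0,0.0878],[0,0,0.02,0,0.0878],[0,-0.0,0.02,0,0.0878],[0,0,0.02,0,0.0878],[0,-0.02,0.02,0,0.0878],[0,-0.03,0.02,0,0.0878],[0,-0.03,0.01,0,0.0878],[0,-0.03,0,0,0.0878],[0,-0.03,0,0,0.0878],[0,-0.03,0,0,0.0878],[0,-0.03,0,0,0.0878],[0,-0.03,0,0,0.0878],[0,-0.03,0,0,0.0878],[0,-0.03,0,0,0.0878],[0,-0.03,0,0,0.0878],[0,-0.03,0,0,0.0878],[0,-0.03,0,0,0.0878],[0,0,0,0,0.0878],[0,0,0,0,0.0878]])

```text
time_s: 22.8
tool_pos: [0.4557, -0.3517, 0.234]
tool_rot: [-3.133, 0.226, 0.0]
force: [0.5, 0.2, 0.2]
gripper_width: 0.0879
grasp_force: 0.0
```

Run:
```python
from station import manip
import cv2
f=manip.grab_frame("top")
cv2.imwrite("pics/t7.png",cv2.convertScaleAbs(cv2.resize(f["image"][60:300,130:490,::-1],None,fx=2.2,fy=2.2,interpolation=cv2.INTER_CUBIC),alpha=1.6))
```

```text
(no output)
```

View pics/t7.png

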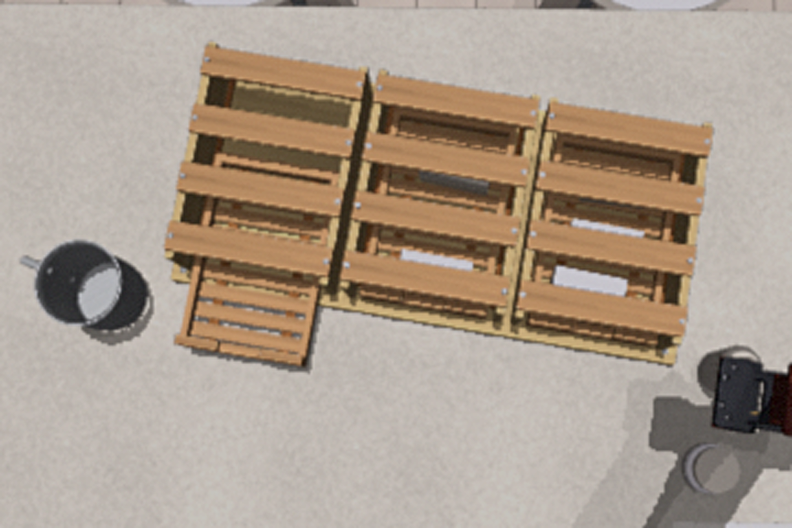

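The last view shows both loaded trays home. The visible bars are upright, the empty tray, jar and pitcher look where they stood, and the arm is clear above the bottle.

```bash
python3 -c "
from station import manip
print(manip.hand_in())"
```

```text
the job is handed in; nothing more can be done
None
```

I pushed both loaded trays home using only the fingertips and handed the job in at about 23 s. Both fronts measured flush to about 1 mm, every bar I could see was upright (the deck slats hide some), and the empty tray and the things around the rack looked undisturbed. The hand-in returned no verdict.

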